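# Latch the mould clamp shut

### The job

Clamp the two halves of the mould block together with the draw latch: take the wire loop by its yellow knob, hook its bar behind the keeper on the upper half, and then snap the red lever down over centre until it lies flat and stays there. Do not lean on the clear splash shield, and leave the things beside the clamp where they are.

Things in the scene. Friction and masses are not known exactly. Their poses are not given: they have to be found in the camera images.
- clamp: Blue sloping console on a dark base plate, fixed to the bench, about 220 x 104 mm in plan; its face climbs at 35 degrees away from its low front edge. Origin on the bench, straight below the point face; x points horizontally up the slope (away from the robot at yaw 0), z up.
- face (a point): Point on the top of the aluminium lower half, below the lever's pivot, on the centre line, 85 mm above the bench. x points up the slope, y across it to the left, z square off the face (35 degrees from vertical, leaning to the front). 'Face frame' below means this frame. The lower half is fixed, 72 mm wide, x -90 to +22 mm, top at z = 0.
- jaw (a joint): Gap in m between the lower half and the aluminium upper half (72 mm wide, 96 mm long, top at z = 0 in the face frame), which slides up the slope. Springs hold it open at 0.007 (about 8 N there, 4 N more for each mm closed); under 0.003 when latched.
- keeper (a point): Seat of the bar's centre when hooked, on the upper half at (59.8 + gap, 0, 12) mm in the face frame, same axes. Two posts, y = +-9.5 mm, stand on its down-slope side, each with a lip reaching 1.5 mm up-slope of this point, 3.6 to 6.6 mm above it. Lower the bar behind the lips, its centre 5 to 9 mm up-slope, to the plate 4 mm below this point, then draw it down-slope under the lips.
- lever (a joint): Red lever, rad: 0 = closed, flat, pointing down the slope; grows as it swings up; 1.57 = square off the face; stop at 1.75. Stays where it is left (friction 0.04 N m). With the loop hooked it draws the upper half down, passes dead centre at about 0.2, then snaps to 0 and stays there; this takes a few newtons at its tip.
- lever_pivot (a point): Axis of the lever, at (0, 0, 14) mm in the face frame; the axis runs along y. This frame turns with the lever: its -x points along the handle to the tip, z is the side that is on top when closed.
- lever_tip (a point): Top side of the red handle near its end, 80 mm from the pivot axis. The handle is 22 mm wide and 4 mm thick, its last 10 mm bent up a little, its end 88 mm from the axis.
- loop (a joint): Angle of the loop to the lever, rad: 0 when the loop points away from the handle in line with it; grows as the loop is raised. The loop's slope above the face's x axis is this value minus the lever's. Stays where it is left (friction about 0.02 N m).
- loop_bar (a point): Centre of the loop's cross bar (6 mm thick, 38 mm long, along y). Its side wires, 4.4 mm thick, run 80 mm to a hinge on the lever, 20 mm from the lever's axis on the handle side (10 degrees below the handle when closed): moving the bar up the slope pulls the lever farther open. With the lever at its stop the bar reaches x = 77 mm in the face frame at the keeper's height.
- loop_knob (a point): Centre of the loop's yellow knob: a free-turning roller 16 mm across and 14 mm long along y, pinched by its flat ends; it lets the loop swing freely while held. It stands 23 mm from the bar's centre along z on a 7 mm neck that fits between the keeper's posts. x of this frame points along the wires from hinge to bar, z square off the loop.
- shield: Clear splash shield in a dark frame 122 mm wide and 6 mm thick, square to the face; origin at (150, 0, 0) mm in the face frame, same axes; the plate spans z = 52 to 173 mm and so leans forward over the keeper. A tool square to the face passes it, an upright one does not.
- mould_green: Green rubber mould, 40 x 50 x 18 mm, loose on the bench left of the clamp; leave it. Origin under its centre.
- loupe: Black eye loupe, 34 mm across, 30 mm tall, loose on the bench right of the clamp; leave it. Origin under its centre.
- tin: White round tin, 68 mm across, 13 mm tall, loose on the bench right of the clamp; leave it. Origin under its centre.

How it is judged:
By the outcome, as a careful person would: the job done as asked, in the order asked, and still so for the second after the job is handed in, with the robot touching nothing.
It also fails if it takes over 48 s, if anything falls off the work surface, if the arm or the gripper's body presses on something with over 40 N, if the wrist force passes 120 N, or if a joint passes its speed limit or range.

### The arm

A 6-joint arm with a two-finger parallel gripper is mounted at the origin on a cart in front of the work surface, level with it; the furniture and walls round the work are solid. World frame = base frame: x ahead of the robot, y to its left, z up, the work surface at z = 0. Lengths are in m, angles in rad, forces in N, time in s.
With the tool pointing down it reaches from about 0.35 to 0.85 m from the base axis. Payload 8.1 kg.
Tool frame: the origin (TCP) lies midway between the tips of the shut fingers; the grasp point (between the pads) lies 19 mm behind it; z points along the fingers, y is the line along which they close (so a half turn about z gives the same grasp; the last joint's range is limited). The gripper opens to 93 mm and grips with 3 to 60 N. Pads are 15 mm wide; open, the fingers measure 128 mm over their backs; the gripper's body (75 mm by 188 mm) begins 65 mm behind the grasp point.
Start: joints at [1.249, 0.13, 1.488, -0, 1.523, -0.085], TCP at [0.141, 0.583, 0.219] pointing down, gripper open.
Joint ranges: [-2.96, 2.96], [-0.89, 2.26], [0.02, 2.5], [-1.34, 4.48], [0, 2.73], [-2.66, 2.66]. Speed limits (rad/s): [2.39, 2.39, 2.79, 3.14, 3.14, 3.14].

### API

Orientations are given as a rotation vector (axis times angle).
In Python, from plant import read_state, read_camera, camera_model, close_job gives the robot as it stands. The module is installed in compiled form; this text tells all that it offers.
- The arm moves only by the tool carry_out, never from a script. Its argument "moves" is a list of rows, each an object of numbers: "jaw": the finger opening in m, from 0 to 0.093; "dx", "dy", "dz": the shift along the tool's x, y, z in m; "yaw": the turn about the tool's z in rad. In form: [{"jaw": .., "dx": .., "dy": .., "dz": .., "yaw": ..}, ...]. A call has 1 to 8 rows; each row shifts and turns the commanded pose from where the row before left it, along the tool's axes as they then stand; what a row does not reach is not made up. A row lasts 1/8 s, in which the tool goes at most 62.5 mm and 10.7 degrees, less where a joint would pass 70% of its speed; a pose out of reach is approached as far as the arm can. A call is refused whole if a number of a shift passes 0.0625 or a number of a turn 0.188, either way. A call with a gripper value outside its range is refused whole. The fingers move at their own pace and stop on an object; "grip_force" is the grip in N (left out, the last holds). Time passes only in rows, so rows that do not move let the fingers close. It gives the time, the measured TCP pose, the force, the opening and the grip force at its end, in the units of the state.
- read_state(): the state, without advancing time (a new reading comes with each control period).
- read_camera(name): name is "scene" or "top"; returns the picture (400x640x3 uint8, red, green, blue); there is no depth.
- camera_model(name): a dict with "camera_matrix" (3x3 intrinsics, pixels), "view" (4x4, takes a point from world to camera coordinates). Camera axes: x right, y up, looking along -z (the intrinsics and any distortion apply to the point x, -y, -z); pixel columns grow to the right and rows downward; lengths in m; the calibration is good to about 2 mm. A picture is of the moment at which its call begins. camera_model takes no time and is no camera call.
- close_job(): hands the job in; it is judged then, once.
The state is a dict: "t": time; "q": joint angles; "dq": joint speeds; "joint_torque": joint torques, N m; "tool_pos": TCP position; "orientation": TCP orientation; "force": force on the tool from outside, world axes, zero at the start; "wrist_torque": the same for the moment, N m; "opening": finger opening in m; "gripper_force": force on a finger pad.
Only numpy, scipy, OpenCV 4.12 (cv2) and the standard library are available. Lean on these libraries where they do the work, as an engineer would, in place of code of your own. Each camera call takes 0.05 s, during which the arm holds its last target. There are 200 camera calls.

## Working session

There is one attempt and no reset: what is moved stays moved. The work goes in short steps, Python scripts to look and compute and a tool call to move; the robot and the scene stay as the last step left them, time stands still between calls to the robot, and variables do not carry over. Pictures are saved under pics/ and viewed, at most 10 in all, crops included, and the job is handed in when it is done.

Besides the shell and the picture viewer there is one more tool, called after "Call:" in YAML: its name, and indented under it one key for each argument. carry_out: Moves the arm, as the interface text tells. Its arguments: {"type":"object","properties":{"moves":{"type":"array","items":{"type":"object","properties":{"jaw":{"type":"number"},"dx":{"type":"number"},"dy":{"type":"number"},"dz":{"type":"number"},"yaw":{"type":"number"}}}},"grip_force":{"type":"number"}},"required":["moves"]}

```bash
mkdir -p pics
python3 - <<'E'
from plant import *
import cv2
for n in("scene","top"):
    im=read_camera(n); cv2.imwrite(f"pics/{n}0.png",im[:,:,::-1])
    m=camera_model(n); print(n,m)
print(read_state())
E
```

```text
scene {'camera_matrix': array([[445.72566283,   0.        , 326.00177161],
       [  0.        , 445.72566283, 198.2181897 ],
       [  0.        ,   0.        ,   1.        ]]), 'view': array([[-4.80627777e-01, -8.76924517e-01, -5.75917662e-04,
         2.07719257e-02],
       [ 6.11738021e-01, -3.35753868e-01,  7.16272249e-01,
        -5.44270184e-01],
       [-6.28310062e-01,  3.43908028e-01,  6.97820703e-01,
        -4.65072695e-01],
       [ 0.00000000e+00,  0.00000000e+00,  0.00000000e+00,
         1.00000000e+00]])}
top {'camera_matrix': array([[382.03579134,   0.        , 318.73592731],
       [  0.        , 382.03579134, 195.68523586],
       [  0.        ,   0.        ,   1.        ]]), 'view': array([[-1.16664996e-02, -9.99929641e-01, -2.14607267e-03,
        -2.91865799e-01],
       [ 9.84939488e-01, -1.18618112e-02,  1.72492034e-01,
        -6.20197803e-01],
       [-1.72505354e-01, -1.01373469e-04,  9.85008575e-01,
        -8.54386753e-01],
       [ 0.00000000e+00,  0.00000000e+00,  0.00000000e+00,
         1.00000000e+00]])}
{'t': 0.1, 'q': array([ 1.24857180e+00,  1.31069912e-01,  1.48918977e+00,  2.49012863e-05,
        1.52297467e+00, -8.53887933e-02]), 'dq': array([-6.88916690e-05, -1.29351364e-03, -4.13713124e-03,  1.41875539e-03,
       -1.00491589e-03,  4.08094812e-04]), 'joint_torque': array([ 5.58198244e-04, -5.61340785e+01, -4.93097055e+01,  7.69792730e-02,
        2.92836770e-02, -1.00234179e-04]), 'tool_pos': array([0.14057673, 0.58277323, 0.21769108]), 'orientation': array([-3.71111485e-01, -3.11923607e+00,  2.51721648e-03]), 'force': array([ 0.48405766,  0.30700689, -0.18362574]), 'wrist_torque': array([-0.00070035,  0.00712845,  0.00445417]), 'gripper_force': 0.0, 'opening': 0.09297138991662489}
```

View pics/scene0.png

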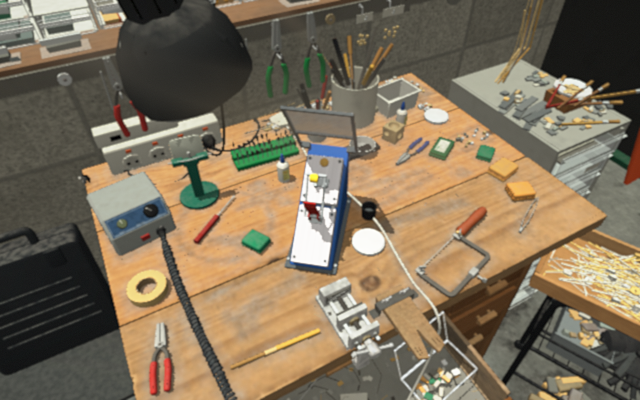

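View pics/top0.png

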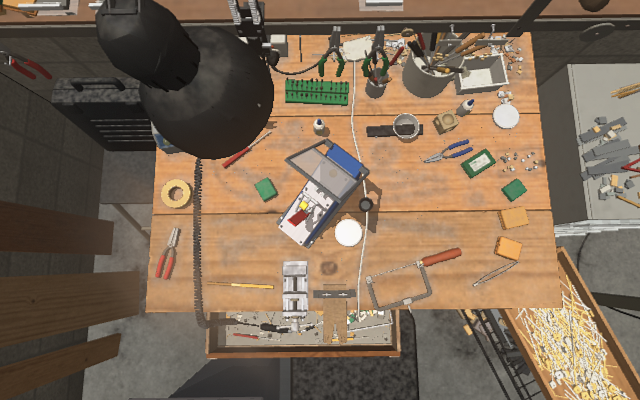

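The scene shows the blue console at about (322,205), with the red lever near (311,208) and the yellow knob near (314,178). In the top view the lever is near (298,215) and the knob near (304,206), with the shield over the upper part. Next I'll crop in.

```bash
cat > h.py <<'E'
import numpy as np, cv2
from plant import *
from scipy.spatial.transform import Rotation as R
def P(n,X):
    m=camera_model(n);X=np.atleast_2d(X);c=X@m['view'][:3,:3].T+m['view'][:3,3]
    K=m['camera_matrix'];return np.c_[K[0,0]*c[:,0]/-c[:,2]+K[0,2],K[1,1]*-c[:,1]/-c[:,2]+K[1,2]]
def ray(n,u,v):
    m=camera_model(n);K=m['camera_matrix'];Rm=m['view'][:3,:3]
    d=np.array([(u-K[0,2])/K[0,0],-(v-K[1,2])/K[1,1],-1]);o=-Rm.T@m['view'][:3,3]
    d=Rm.T@d;return o,d/np.linalg.norm(d)
def onz(n,u,v,z):
    o,d=ray(n,u,v);return o+d*(z-o[2])/d[2]
def tri(a,b):
    (o1,d1),(o2,d2)=ray("scene",*a),ray("top",*b)
    s=np.linalg.lstsq(np.c_[d1,-d2],o2-o1,rcond=None)[0]
    p,q=o1+s[0]*d1,o2+s[1]*d2
    return (p+q)/2,np.linalg.norm(p-q)
E
python3 - <<'E'
from h import *
a=cv2.imread("pics/scene0.png");b=cv2.imread("pics/top0.png")
A=cv2.resize(a[95:280,275:385],None,fx=3.2,fy=3.2,interpolation=cv2.INTER_CUBIC)
B=cv2.resize(b[130:255,265:385],None,fx=3.7,fy=3.7,interpolation=cv2.INTER_CUBIC)
H=max(A.shape[0],B.shape[0]);f=lambda i:cv2.copyMakeBorder(i,0,H-i.shape[0],0,0,cv2.BORDER_CONSTANT)
c=np.hstack([f(A),f(B)]);print(A.shape,c.shape);cv2.imwrite("pics/c0.png",c)
s=read_state();print(P("scene",s['tool_pos']),P("top",s['tool_pos']))
for n in("scene","top"):
    m=camera_model(n);print(-m['view'][:3,:3].T@m['view'][:3,3])
for nm,i in(("scene",a),("top",b)):
    h=cv2.cvtColor(i,cv2.COLOR_BGR2HSV);box=(280,150,360,280) if nm=="scene" else (270,130,375,255)
    for col,lo,hi in(("yel",(24,140,120),(34,255,255)),("red",(0,170,90),(6,255,255)),("red2",(172,170,90),(180,255,255)),("blue",(105,120,60),(125,255,255))):
        k=cv2.inRange(h,lo,hi);M=np.zeros_like(k);M[box[1]:box[3],box[0]:box[2]]=1;k*=M
        ys,xs=np.nonzero(k)
        if len(xs):print(nm,col,len(xs),xs.mean(),ys.mean(),cv2.minAreaRect(np.c_[xs,ys].astype(np.float32)))
E
```

```text
(592, 352, 3) (592, 796, 3)
[[-910.88899157 1302.2121231 ]] [[-185.47703492  455.12359519]]
[ 0.05072448 -0.00458318  0.71439495]
[ 0.46006597 -0.29928854  0.94793109]
scene yel 45 313.4222222222222 177.35555555555555 ((313.5, 177.5), (5.0, 7.0), 90.0)
scene red 45 309.7111111111111 204.73333333333332 ((311.8800048828125, 206.16000366210938), (17.60000228881836, 6.400001049041748), 36.86989212036133)
scene red2 1 315.0 204.0 ((315.0, 204.0), (0.0, 0.0), 0.0)
scene blue 901 333.1675915649279 200.9356270810211 ((314.0, 209.5), (119.0, 66.0), 90.0)
top yel 38 303.2105263157895 204.89473684210526 ((303.2500305175781, 205.25006103515625), (6.363960266113281, 5.656853675842285), 45.0)
top red 42 295.8095238095238 219.88095238095238 ((297.345947265625, 218.47569274902344), (8.52849006652832, 16.909934997558594), 53.97262954711914)
top blue 478 344.2573221757322 159.80543933054392 ((344.50042724609375, 159.90420532226562), (37.161651611328125, 14.36198902130127), 38.92754364013672)
```

View pics/c0.png

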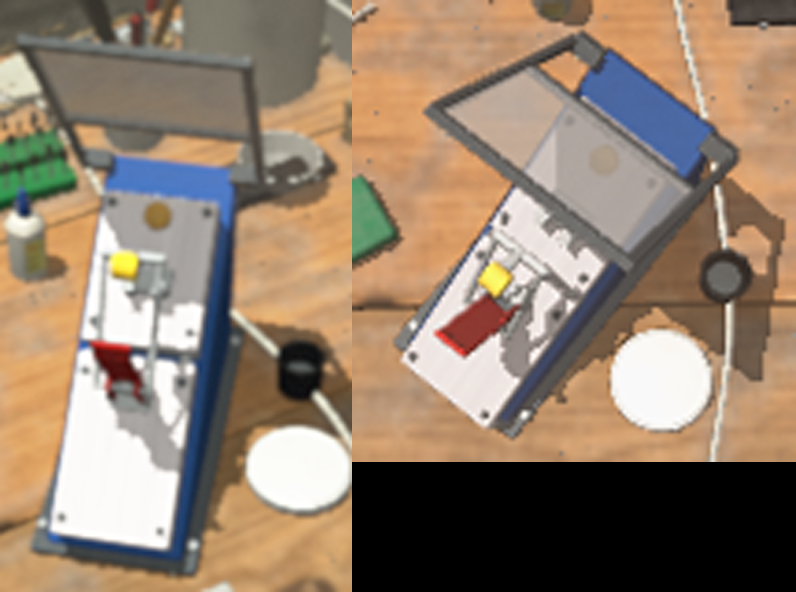

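Run:
```python
from h import *
from scipy.optimize import least_squares
S=lambda x,y:(x/3.2+275-.35,y/3.2+95-.35); T=lambda x,y:((x-352)/3.7+265-.35,y/3.7+130-.35)
ob=[("scene",S(50,538),(-90,36,0)),("scene",S(180,550),(-90,-36,0)),("scene",S(105,192),(125,36,0)),("scene",S(219,207),(125,-36,0)),
("top",T(402,350),(-90,36,0)),("top",T(487,426),(-90,-36,0)),("scene",S(200,349),(22,-36,0)),("scene",S(80,343),(22,36,0))]
for i,j in((0,4),(1,5)):print(tri(ob[i][1],ob[j][1]))
Ry=R.from_euler('y',-35,degrees=True)
def F(p):return R.from_euler('z',p[2])*Ry
def W(p,f):return F(p).apply(np.array(f)/1000)+[p[0],p[1],.085]
r=lambda p:np.concatenate([P(n,W(p,f))[0]-uv for n,uv,f in ob])
s=least_squares(r,[.5,-.25,-.6],loss='soft_l1');print(s.x,np.degrees(s.x[2]));print(s.fun.reshape(-1,2).round(1))
k,e=tri((313.5,177.5),(303.3,205.3));print(k,e,"knob face",F(s.x).inv().apply(k-[*s.x[:2],.085])*1000)
for n in("scene","top"):print(n,P(n,[W(s.x,f) for f in((-90,36,0),(-90,-36,0),(125,36,0),(125,-36,0),(0,0,14),(150,61,173),(150,-61,173))]).round(1).tolist())
# red handle end corners: scene left top edge, top left edge
for a,b in((S(95,344),T(438,342)),(S(133,347),T(464,356))):
    q,e=tri(a,b);print("tip",q,e,F(s.x).inv().apply(q-[*s.x[:2],.085])*1000)
```

```text
(array([ 0.55316733, -0.19971382,  0.01824323]), np.float64(0.0007078762209180202))
(array([ 0.50076686, -0.25818532,  0.03035896]), np.float64(0.0057015033709962625))
[ 0.58118597 -0.27382137 -0.66949722] -38.35936514105883
[[ 1.1 -2.2]
 [-2.4 -0.9]
 [ 0.1 -1.5]
 [ 0.1 -2.4]
 [-0.5  2.6]
 [ 0.1  0.5]
 [-0.8  4.1]
 [ 0.3  1.6]]
[ 0.57349594 -0.26719457  0.19528021] 0.0024932839964389463 knob face [54.9458325   0.42392437 96.15378991]
scene [[291.4, 260.6], [328.5, 265.7], [307.6, 153.2], [343.2, 157.0], [315.6, 215.6], [280.3, 106.3], [354.3, 113.3]]
top [[277.6, 226.8], [301.3, 245.3], [322.9, 156.4], [349.8, 176.5], [305.4, 210.9], [284.2, 158.1], [340.8, 200.9]]
tip [ 0.54282737 -0.23418834  0.17668208] 0.004514586090604684 [  7.80018956   7.27256273 106.46140717]
tip [ 0.53401711 -0.25011273  0.17485818] 0.0002625195900034238 [  9.19029856 -10.68186944 103.26146296]
```

The corner fit puts the clamp at about (0.581, -0.274) with yaw -38.4°. The shield corners predicted from it agree to about 1 px. The knob at face (55, 0, 96) is 84 mm from the hinge, against 83.2 expected, so lever ≈ 1.66 and loop slope ≈ 0.55.

The rows can't tilt the tool directly, so I'll see what the arm does at its reach limit. First I need to know where the lamp and the other tall things are.

```bash
cat >> h.py <<'E'
C=[.5812,-.2738,-.6695]
Fr=R.from_euler('z',C[2])*R.from_euler('y',-35,degrees=True)
def W(f):return Fr.apply(np.array(f)/1000)+[C[0],C[1],.085]
def toF(w):return Fr.inv().apply(np.array(w)-[C[0],C[1],.085])*1000
E
python3 - <<'E'
from h import *
for nm,a,b in(("lamp low",(190,120),(200,158)),("lamp right",(251,70),(273,80)),("pot",(355,80),(430,48)),("lampneck",(150,10),(135,20))):print(nm,tri(a,b))
for r,z in((.5,.4),(.7,.45),(.85,.45)):
    a=C[2];print(P("top",[r*np.cos(a),r*np.sin(a),z]),P("scene",[r*np.cos(a),r*np.sin(a),z]))
s=read_state();print(R.from_rotvec(s['orientation']).as_matrix().round(3))
E
```

```text
lamp low (array([ 0.6360005 , -0.09812312,  0.33238042]), np.float64(0.008441813448334503))
lamp right (array([ 0.76982955, -0.23127063,  0.32177784]), np.float64(0.023161868071062096))
pot (array([ 0.95141799, -0.57438579,  0.11652718]), np.float64(0.01935866966694636))
lampneck (array([ 0.77352748, -0.07674823,  0.46912205]), np.float64(0.055611688069016785))
[[328.12565876 312.44019607]] [[412.17926922 126.88198969]]
[[420.82100525 193.26630608]] [[421.07602369  18.85275228]]
[[483.48783566 108.42554408]] [[422.56447764 -17.09382796]]
[[-0.972  0.235 -0.001]
 [ 0.235  0.972 -0.002]
 [ 0.    -0.002 -1.   ]]
```

The lamp is at about x 0.63–0.80, y -0.23…0.05, z > 0.3, so I'll stay on a small radius while swinging round.

Call:
carry_out:
  moves:
    - {"yaw": 0.144, "dz": -0.03}
    - {"yaw": 0.144, "dz": -0.03}
    - {"yaw": 0.143, "dz": -0.03}

```text
invalid input at $.moves[0]: expected keys jaw, dx, dy, dz, yaw
```

Call:
carry_out:
  moves:
    - {"dx": -0.0457, "dy": -0.02, "dz": -0.011}
    - {"dx": -0.0457, "dy": -0.02, "dz": -0.011}
    - {"dx": -0.0457, "dy": -0.02, "dz": -0.011}
    - {"dx": -0.0457, "dy": -0.02, "dz": -0.011}
    - {"dx": -0.0457, "dy": -0.02, "dz": -0.011}
    - {"dx": -0.0457, "dy": -0.02, "dz": -0.011}

```text
invalid input at $.moves[0]: expected keys jaw, dx, dy, dz, yaw
```

Call:
carry_out:
  moves:
    - {"jaw": 0.093, "dx": 0, "dy": 0, "yaw": 0.144, "dz": -0.03}
    - {"jaw": 0.093, "dx": 0, "dy": 0, "yaw": 0.144, "dz": -0.03}
    - {"jaw": 0.093, "dx": 0, "dy": 0, "yaw": 0.143, "dz": -0.03}

```text
t: 0.48
tool_pos: [0.1407, 0.583, 0.3089]
orientation: [1.037, 2.966, -0.002]
force: [-0.7, 0.4, 0.0]
opening: 0.0929
gripper_force: 0.0
```

Call:
carry_out:
  moves:
    - {"jaw": 0.093, "yaw": 0, "dx": -0.0457, "dy": -0.02, "dz": -0.011}
    - {"jaw": 0.093, "yaw": 0, "dx": -0.0457, "dy": -0.02, "dz": -0.011}
    - {"jaw": 0.093, "yaw": 0, "dx": -0.0457, "dy": -0.02, "dz": -0.011}
    - {"jaw": 0.093, "yaw": 0, "dx": -0.0457, "dy": -0.02, "dz": -0.011}
    - {"jaw": 0.093, "yaw": 0, "dx": -0.0457, "dy": -0.02, "dz": -0.011}
    - {"jaw": 0.093, "yaw": 0, "dx": -0.0457, "dy": -0.02, "dz": -0.011}

```text
t: 1.23
tool_pos: [0.282, 0.3177, 0.3746]
orientation: [-1.029, -2.968, 0.001]
force: [1.0, 1.2, 0.5]
opening: 0.093
gripper_force: 0.0
```

Call:
carry_out:
  moves:
    - {"jaw": 0.093, "yaw": 0, "dx": -0.0457, "dy": -0.02, "dz": -0.011}
    - {"jaw": 0.093, "yaw": 0, "dx": -0.0457, "dy": -0.02, "dz": -0.011}
    - {"jaw": 0.093, "yaw": 0, "dx": -0.0457, "dy": -0.02, "dz": -0.011}
    - {"jaw": 0.093, "yaw": 0, "dx": -0.0457, "dy": -0.02, "dz": -0.011}
    - {"jaw": 0.093, "yaw": 0, "dx": -0.0457, "dy": -0.02, "dz": -0.011}
    - {"jaw": 0.093, "yaw": 0, "dx": -0.0457, "dy": -0.02, "dz": -0.011}

```text
t: 1.98
tool_pos: [0.4231, 0.0536, 0.4407]
orientation: [-1.03, -2.968, -0.0]
force: [0.4, 0.7, -0.1]
opening: 0.0927
gripper_force: 0.0
```

Call:
carry_out:
  moves:
    - {"jaw": 0.093, "yaw": 0, "dx": -0.0337, "dy": -0.0426, "dz": 0}
    - {"jaw": 0.093, "yaw": 0, "dx": -0.0337, "dy": -0.0426, "dz": 0}
    - {"jaw": 0.093, "yaw": 0, "dx": -0.0337, "dy": -0.0426, "dz": 0}
    - {"jaw": 0.093, "yaw": 0, "dx": -0.0337, "dy": -0.0426, "dz": 0}
    - {"jaw": 0.093, "yaw": 0, "dx": -0.0337, "dy": -0.0426, "dz": 0}
    - {"jaw": 0.093, "yaw": 0, "dx": -0.0337, "dy": -0.0426, "dz": 0}
    - {"jaw": 0.093, "yaw": 0, "dx": -0.0337, "dy": -0.0426, "dz": 0}

```text
t: 2.85
tool_pos: [0.4229, -0.3268, 0.4403]
orientation: [-1.03, -2.968, -0.0]
force: [0.9, 1.1, 1.1]
opening: 0.0933
gripper_force: 0.0
```

```bash
python3 -c "
from h import *
s=read_state();print(s['t'],s['q'].round(3),s['tool_pos'].round(4),R.from_rotvec(s['orientation']).as_matrix().round(3))"
```

```text
2.85 [-0.754 -0.025  1.248  0.     1.919 -1.657] [ 0.4229 -0.3268  0.4403] [[-0.785  0.619 -0.   ]
 [ 0.619  0.785  0.   ]
 [ 0.     0.    -1.   ]]
```

Call:
carry_out:
  moves:
    - {"jaw": 0.093, "yaw": 0, "dx": -0.05, "dy": 0.011, "dz": -0.01}
    - {"jaw": 0.093, "yaw": 0, "dx": -0.05, "dy": 0.011, "dz": -0.01}
    - {"jaw": 0.093, "yaw": 0, "dx": -0.05, "dy": 0.011, "dz": -0.01}
    - {"jaw": 0.093, "yaw": 0, "dx": -0.05, "dy": 0.011, "dz": -0.01}

```text
t: 3.35
tool_pos: [0.594, -0.4084, 0.4783]
orientation: [-1.029, -2.967, -0.001]
force: [0.7, -0.4, 0.0]
opening: 0.0935
gripper_force: 0.0
```

```bash
cat > st.py <<'E'
from h import *
s=read_state();M=R.from_rotvec(s['orientation']).as_matrix()
print(s['t'],s['q'].round(3),s['tool_pos'].round(4),'F',s['force'].round(1),s['opening'].round(4),s['gripper_force'])
Q=Fr.as_matrix().T@M
print("face pos",toF(s['tool_pos']).round(1),"tool x,y,z in face (cols)\n",Q.round(3),"tilt",np.degrees(np.arccos(-M[2,2])).round(2))
E
python3 st.py
```

```text
Traceback (most recent call last):
  File "st.py", line 3, in <module>
    print(s['t'],s['q'].round(3),s['tool_pos'].round(4),'F',s['force'].round(1),s['opening'].round(4),s['gripper_force'])
                                                                                ^^^^^^^^^^^^^^^^^^
AttributeError: 'float' object has no attribute 'round'
```

Call:
carry_out:
  moves:
    - {"jaw": 0.093, "yaw": 0, "dx": -0.04, "dy": 0, "dz": -0.02}
    - {"jaw": 0.093, "yaw": 0, "dx": -0.04, "dy": 0, "dz": -0.02}

```text
t: 3.6
tool_pos: [0.6209, -0.4324, 0.4887]
orientation: [1.02, 2.942, -0.012]
force: [17.8, -15.4, 25.3]
opening: 0.093
gripper_force: 0.0
```

```bash
sed -i "s/s\['opening'\].round(4)/round(s['opening'],4)/" st.py;python3 st.py
```

```text
3.6 [-0.677  0.856  0.022  0.003  2.235 -1.579] [ 0.6209 -0.4324  0.4887] F [ 17.8 -15.4  25.3] 0.093 0.0
face pos [337.6 -99.7 256.3] tool x,y,z in face (cols)
 [[-0.835 -0.    -0.55 ]
 [-0.002  1.     0.002]
 [ 0.55   0.003 -0.835]] tilt 1.65
```

The elbow is at its stretch limit and the tool starts to tilt outwards, which is the way I want. Next I'll push gently on.

Call:
carry_out:
  moves:
    - {"jaw": 0.093, "yaw": 0, "dx": -0.02, "dy": 0, "dz": 0}
    - {"jaw": 0.093, "yaw": 0, "dx": -0.02, "dy": 0, "dz": 0}

```text
t: 3.85
tool_pos: [0.6351, -0.4454, 0.4779]
orientation: [1.011, 2.915, -0.024]
force: [-0.1, 0.2, 0.9]
opening: 0.0927
gripper_force: 0.0
```

```bash
python3 st.py
```

```text
3.85 [-0.68   0.871  0.023  0.005  2.19  -1.58 ] [ 0.6351 -0.4454  0.4779] F [-0.1  0.2  0.9] 0.0927 0.0
face pos [ 347.2 -101.1  236.5] tool x,y,z in face (cols)
 [[-0.851  0.    -0.525]
 [-0.002  1.     0.003]
 [ 0.525  0.004 -0.851]] tilt 3.31
```

Call:
carry_out:
  moves:
    - {"jaw": 0.093, "yaw": 0, "dx": -0.045, "dy": 0, "dz": -0.025}
    - {"jaw": 0.093, "yaw": 0, "dx": -0.045, "dy": 0, "dz": -0.025}
    - {"jaw": 0.093, "yaw": 0, "dx": -0.045, "dy": 0, "dz": -0.025}

```text
t: 4.22
tool_pos: [0.6564, -0.469, 0.4958]
orientation: [0.977, 2.816, -0.069]
force: [0.3, -0.1, 0.5]
opening: 0.093
gripper_force: 0.0
```

```bash
python3 st.py
```

```text
4.225 [-0.69   0.853  0.022  0.014  2.1   -1.584] [ 0.6564 -0.469   0.4958] F [ 0.3 -0.1  0.5] 0.093 0.0
face pos [ 383.1 -106.4  233.2] tool x,y,z in face (cols)
 [[-0.903  0.003 -0.43 ]
 [-0.001  1.     0.009]
 [ 0.43   0.008 -0.903]] tilt 9.53
```

Call:
carry_out:
  moves:
    - {"jaw": 0.093, "yaw": 0, "dx": -0.053, "dy": 0.006, "dz": -0.03}
    - {"jaw": 0.093, "yaw": 0, "dx": -0.053, "dy": 0.006, "dz": -0.03}
    - {"jaw": 0.093, "yaw": 0, "dx": -0.053, "dy": 0.006, "dz": -0.03}
    - {"jaw": 0.093, "yaw": 0, "dx": -0.053, "dy": 0.006, "dz": -0.03}

```text
t: 4.72
tool_pos: [0.6933, -0.4795, 0.5448]
orientation: [0.922, 2.66, -0.131]
force: [-0.1, 0.0, -0.1]
opening: 0.0935
gripper_force: 0.0
```

```bash
python3 st.py
```

```text
4.725 [-0.675  0.807  0.023  0.023  1.976 -1.566] [ 0.6933 -0.4795  0.5448] F [-0.1  0.  -0.1] 0.0935 0.0
face pos [440.3 -91.8 253.1] tool x,y,z in face (cols)
 [[-0.962  0.006 -0.272]
 [ 0.001  1.     0.019]
 [ 0.272  0.018 -0.962]] tilt 19.25
```

Call:
carry_out:
  moves:
    - {"jaw": 0.093, "yaw": 0, "dx": -0.055, "dy": 0.003, "dz": -0.028}
    - {"jaw": 0.093, "yaw": 0, "dx": -0.055, "dy": 0.003, "dz": -0.028}
    - {"jaw": 0.093, "yaw": 0, "dx": -0.055, "dy": 0.003, "dz": -0.028}
    - {"jaw": 0.093, "yaw": 0, "dx": -0.055, "dy": 0.003, "dz": -0.028}

```text
t: 5.22
tool_pos: [0.7117, -0.4947, 0.6144]
orientation: [0.866, 2.497, -0.189]
force: [0.5, 0.5, -0.4]
opening: 0.0933
gripper_force: 0.0
```

```bash
python3 st.py
```

```text
5.225 [-0.682  0.746  0.023  0.036  1.861 -1.565] [ 0.7117 -0.4947  0.6144] F [ 0.5  0.5 -0.4] 0.0933 0.0
face pos [499.8 -92.2 296.3] tool x,y,z in face (cols)
 [[-0.995  0.009 -0.1  ]
 [ 0.006  1.     0.029]
 [ 0.1    0.028 -0.995]] tilt 29.31
```

Call:
carry_out:
  moves:
    - {"jaw": 0.093, "yaw": 0, "dx": -0.055, "dy": 0.01, "dz": -0.028}
    - {"jaw": 0.093, "yaw": 0, "dx": -0.055, "dy": 0.01, "dz": -0.028}

```text
t: 5.48
tool_pos: [0.7224, -0.486, 0.6574]
orientation: [0.837, 2.415, -0.214]
force: [0.1, 0.0, 0.5]
opening: 0.0929
gripper_force: 0.0
```

```bash
python3 st.py
```

```text
5.475 [-0.665  0.708  0.023  0.033  1.811 -1.551] [ 0.7224 -0.486   0.6574] F [0.1 0.  0.5] 0.0929 0.0
face pos [526.9 -78.8 329.8] tool x,y,z in face (cols)
 [[-1.     0.009 -0.012]
 [ 0.008  0.999  0.035]
 [ 0.012  0.035 -0.999]] tilt 34.36
```

The tool now stands square to the face. Next I bring it back over the knob.

Call:
carry_out:
  moves:
    - {"jaw": 0.093, "yaw": 0, "dx": 0.055, "dy": 0, "dz": 0.012}
    - {"jaw": 0.093, "yaw": 0, "dx": 0.055, "dy": 0, "dz": 0.012}
    - {"jaw": 0.093, "yaw": 0, "dx": 0.055, "dy": 0, "dz": 0.012}
    - {"jaw": 0.093, "yaw": 0, "dx": 0.055, "dy": 0, "dz": 0.012}
    - {"jaw": 0.093, "yaw": 0, "dx": 0.055, "dy": 0, "dz": 0.012}

```text
t: 6.1
tool_pos: [0.6214, -0.4015, 0.5215]
orientation: [0.836, 2.415, -0.214]
force: [-0.3, -0.5, 1.3]
opening: 0.093
gripper_force: 0.0
```

```bash
python3 st.py
```

```text
6.1 [-0.657 -0.035  1.23   0.029  1.347 -1.559] [ 0.6214 -0.4015  0.5215] F [-0.3 -0.5  1.3] 0.093 0.0
face pos [341.1 -75.2 294. ] tool x,y,z in face (cols)
 [[-1.     0.009 -0.012]
 [ 0.008  0.999  0.035]
 [ 0.012  0.035 -0.999]] tilt 34.39
```

Call:
carry_out:
  moves:
    - {"jaw": 0.093, "yaw": 0, "dx": 0.048, "dy": 0.008, "dz": 0.01}
    - {"jaw": 0.093, "yaw": 0, "dx": 0.048, "dy": 0.008, "dz": 0.01}
    - {"jaw": 0.093, "yaw": 0, "dx": 0.048, "dy": 0.008, "dz": 0.01}
    - {"jaw": 0.093, "yaw": 0, "dx": 0.048, "dy": 0.016, "dz": 0.01}
    - {"jaw": 0.093, "yaw": 0, "dx": 0.048, "dy": 0.016, "dz": 0.01}
    - {"jaw": 0.093, "yaw": 0, "dx": 0.046, "dy": 0.016, "dz": 0.01}

```text
t: 6.85
tool_pos: [0.5093, -0.2151, 0.3133]
orientation: [0.837, 2.415, -0.213]
force: [0.0, 0.7, -0.3]
opening: 0.0929
gripper_force: 0.0
```

```bash
python3 st.py
```

```text
6.85 [-0.421 -0.616  2.066 -0.116  1.103 -1.304] [ 0.5093 -0.2151  0.3133] F [ 0.   0.7 -0.3] 0.0929 0.0
face pos [ 54.9   1.4 240.3] tool x,y,z in face (cols)
 [[-1.     0.009 -0.013]
 [ 0.009  0.999  0.036]
 [ 0.013  0.036 -0.999]] tilt 34.34
```

Call:
carry_out:
  moves:
    - {"jaw": 0.05, "yaw": 0, "dx": 0, "dy": -0.003, "dz": 0.045}
    - {"jaw": 0.05, "yaw": 0, "dx": 0, "dy": -0.002, "dz": 0.045}
    - {"jaw": 0.05, "yaw": 0, "dx": -0.002, "dy": -0.0015, "dz": 0.035}

```text
t: 7.22
tool_pos: [0.5653, -0.2623, 0.2104]
orientation: [0.837, 2.416, -0.213]
force: [0.3, -0.0, 1.1]
opening: 0.0677
gripper_force: 0.0
```

```bash
python3 st.py
cat > pic.py <<'E'
from h import *
import sys
a=read_camera("scene")[:,:,::-1];b=read_camera("top")[:,:,::-1]
A=cv2.resize(a[125:225,285:365],None,fx=5,fy=5,interpolation=cv2.INTER_CUBIC)
B=cv2.resize(b[165:245,265:345],None,fx=5,fy=5,interpolation=cv2.INTER_CUBIC)
B=cv2.copyMakeBorder(B,0,100,0,0,cv2.BORDER_CONSTANT)
cv2.imwrite(sys.argv[1],np.hstack([A,B]))
cv2.imwrite("/tmp/a.png",a);cv2.imwrite("/tmp/b.png",b)
for nm,i,box in(("scene",a,(285,125,365,225)),("top",b,(265,165,345,245))):
    h=cv2.cvtColor(np.ascontiguousarray(i),cv2.COLOR_BGR2HSV)
    k=cv2.inRange(h,(24,140,100),(34,255,255));ys,xs=np.nonzero(k[box[1]:box[3],box[0]:box[2]])
    if len(xs):print(nm,"yel",len(xs),xs.mean()+box[0],ys.mean()+box[1],"x",xs.min()+box[0],xs.max()+box[0],"y",ys.min()+box[1],ys.max()+box[1])
E
python3 pic.py pics/p1.png
```

```text
7.225 [-0.471 -0.349  2.068 -0.103  0.831 -1.328] [ 0.5653 -0.2623  0.2104] F [ 0.3 -0.   1.1] 0.0677 0.0
face pos [ 55.8  -0.9 114. ] tool x,y,z in face (cols)
 [[-1.     0.009 -0.013]
 [ 0.008  0.999  0.036]
 [ 0.014  0.036 -0.999]] tilt 34.28
top yel 40 303.1 204.925 x 300 306 y 201 208
```

View pics/p1.png

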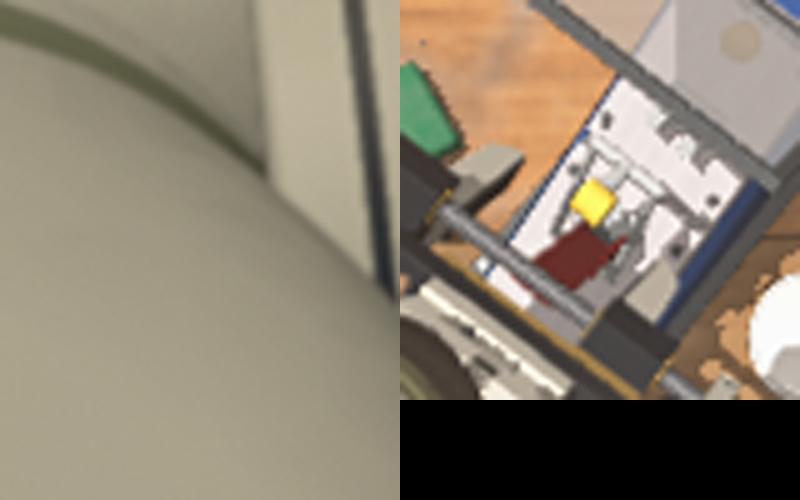

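The top view shows the knob at crop (593,200), between the fingertips at (523,155) and (675,265). The arm blocks the scene camera. I'll go down and pinch.

Call:
carry_out:
  moves:
    - {"jaw": 0.05, "yaw": 0, "dx": 0.0005, "dy": 0, "dz": 0.015}
    - {"jaw": 0.04, "yaw": 0, "dx": 0, "dy": 0, "dz": 0.014}
    - {"jaw": 0.02, "yaw": 0, "dx": 0, "dy": 0, "dz": 0}
    - {"jaw": 0.01, "yaw": 0, "dx": 0, "dy": 0, "dz": 0}
    - {"jaw": 0.01, "yaw": 0, "dx": 0, "dy": 0, "dz": 0}
    - {"jaw": 0.01, "yaw": 0, "dx": 0, "dy": 0, "dz": 0}
  grip_force: 15

```text
t: 8.07
tool_pos: [0.5783, -0.2713, 0.1876]
orientation: [0.837, 2.416, -0.212]
force: [3.3, 3.0, 1.5]
opening: 0.0141
gripper_force: 15.0
```

```bash
python3 st.py
```

```text
8.075 [-0.476 -0.279  2.055 -0.105  0.773 -1.327] [ 0.5783 -0.2713  0.1876] F [3.3 3.  1.5] 0.0141 15.000056326389313
face pos [55.7  0.1 86.3] tool x,y,z in face (cols)
 [[-1.     0.009 -0.014]
 [ 0.009  0.999  0.036]
 [ 0.014  0.036 -0.999]] tilt 34.28
```

Gripped at 14.1 mm, which matches the knob. Now I'll swing the loop over along its arc, keeping the lever near the stop.

Call:
carry_out:
  moves:
    - {"jaw": 0.01, "yaw": 0, "dx": -0.006, "dy": 0.0005, "dz": 0.0066}
    - {"jaw": 0.01, "yaw": 0, "dx": -0.006, "dy": -0.0002, "dz": 0.0066}
    - {"jaw": 0.01, "yaw": 0, "dx": -0.0038, "dy": -0.0002, "dz": 0.0063}
    - {"jaw": 0.01, "yaw": 0, "dx": -0.0038, "dy": -0.0002, "dz": 0.0063}
    - {"jaw": 0.01, "yaw": 0, "dx": -0.0027, "dy": -0.0002, "dz": 0.0067}
    - {"jaw": 0.01, "yaw": 0, "dx": -0.0027, "dy": -0.0002, "dz": 0.0067}

```text
t: 8.82
tool_pos: [0.6113, -0.2976, 0.1671]
orientation: [0.839, 2.419, -0.213]
force: [1.3, 2.2, -0.1]
opening: 0.0139
gripper_force: 15.0
```

```bash
python3 st.py
```

```text
8.825 [-0.493 -0.133  1.968 -0.099  0.716 -1.341] [ 0.6113 -0.2976  0.1671] F [ 1.3  2.2 -0.1] 0.0139 14.999848008155823
face pos [78.5  0.  45.2] tool x,y,z in face (cols)
 [[-1.     0.009 -0.017]
 [ 0.008  0.999  0.034]
 [ 0.017  0.034 -0.999]] tilt 34.1
```

Call:
carry_out:
  moves:
    - {"jaw": 0.01, "yaw": 0, "dx": -0.0023, "dy": 0, "dz": 0.0061}
    - {"jaw": 0.01, "yaw": 0, "dx": -0.0023, "dy": 0, "dz": 0.0061}

```text
t: 9.07
tool_pos: [0.6197, -0.304, 0.1596]
orientation: [0.839, 2.419, -0.213]
force: [-2.5, 2.8, -2.5]
opening: 0.0142
gripper_force: 15.0
```

```bash
python3 st.py; python3 pic.py pics/p2.png
```

```text
9.075 [-0.496 -0.095  1.948 -0.098  0.699 -1.343] [ 0.6197 -0.304   0.1596] F [-2.5  2.8 -2.5] 0.0142 15.000766664743423
face pos [82.9  0.2 33.1] tool x,y,z in face (cols)
 [[-1.     0.009 -0.017]
 [ 0.008  0.999  0.034]
 [ 0.017  0.034 -0.999]] tilt 34.09
```

View pics/p2.png

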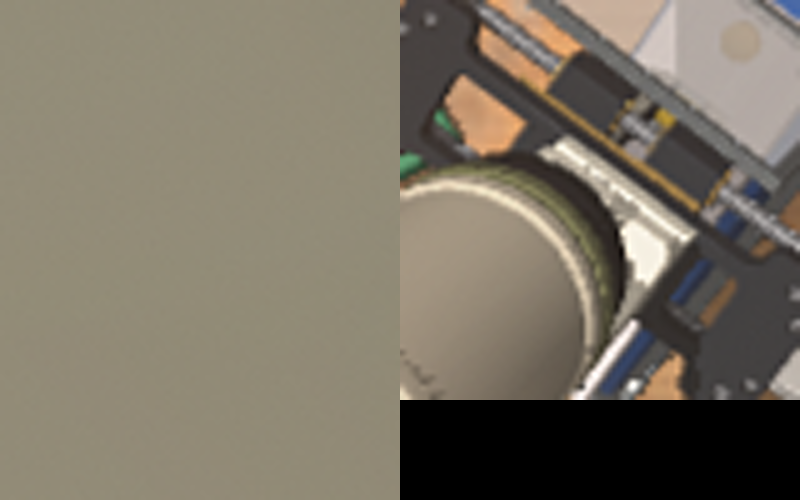

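The knob shows at crop (665,118) beside the gripper and the rest is hidden. The force is 4.5 N down-slope, so the lever is about at its stop. I'll lower the bar to the plate.

Call:
carry_out:
  moves:
    - {"jaw": 0.01, "yaw": 0, "dx": 0.0003, "dy": 0, "dz": 0.0045}
    - {"jaw": 0.01, "yaw": 0, "dx": 0.0003, "dy": 0, "dz": 0.0045}

```text
t: 9.43
tool_pos: [0.6239, -0.3068, 0.1535]
orientation: [0.838, 2.417, -0.214]
force: [-15.2, 7.0, 13.7]
opening: 0.0142
gripper_force: 15.0
```

```bash
echo "print('Fface',Fr.inv().apply(s['force']).round(1))" >> st.py; python3 st.py
```

```text
9.425 [-0.497 -0.075  1.942 -0.1    0.682 -1.342] [ 0.6239 -0.3068  0.1535] F [-15.2   7.   13.7] 0.0142 15.003924518823624
face pos [83.5  0.6 25.1] tool x,y,z in face (cols)
 [[-1.     0.009 -0.014]
 [ 0.008  0.999  0.034]
 [ 0.015  0.034 -0.999]] tilt 34.22
Fface [-5.5 -4.  20.5]
```

Contact at 20 N normal, so the bar looks to be on the plate. I'll ease off a little and draw it down-slope.

Call:
carry_out:
  moves:
    - {"jaw": 0.01, "yaw": 0, "dx": 0, "dy": 0.0003, "dz": -0.001}
    - {"jaw": 0.01, "yaw": 0, "dx": 0.0025, "dy": 0, "dz": 0}
    - {"jaw": 0.01, "yaw": 0, "dx": 0.0025, "dy": 0, "dz": 0}

```text
t: 9.8
tool_pos: [0.6213, -0.3044, 0.1528]
orientation: [0.837, 2.414, -0.214]
force: [-0.5, -4.7, 1.8]
opening: 0.0142
gripper_force: 15.0
```

```bash
python3 st.py
```

```text
9.8 [-0.495 -0.085  1.954 -0.102  0.677 -1.338] [ 0.6213 -0.3044  0.1528] F [-0.5 -4.7  1.8] 0.0142 14.999984353780746
face pos [80.2  0.9 26.7] tool x,y,z in face (cols)
 [[-1.     0.009 -0.011]
 [ 0.009  0.999  0.035]
 [ 0.012  0.035 -0.999]] tilt 34.4
Fface [ 3.1 -4.   0. ]
```

Call:
carry_out:
  moves:
    - {"jaw": 0.01, "yaw": 0, "dx": 0.0025, "dy": -0.0005, "dz": 0}
    - {"jaw": 0.01, "yaw": 0, "dx": 0.0025, "dy": 0, "dz": 0}

```text
t: 10.05
tool_pos: [0.6171, -0.3012, 0.1487]
orientation: [0.838, 2.417, -0.213]
force: [0.9, -2.9, 2.5]
opening: 0.014
gripper_force: 15.0
```

```bash
python3 st.py
```

```text
10.05 [-0.494 -0.093  1.969 -0.103  0.674 -1.336] [ 0.6171 -0.3012  0.1487] F [ 0.9 -2.9  2.5] 0.014 15.000116229057312
face pos [73.5  0.8 26.3] tool x,y,z in face (cols)
 [[-1.     0.009 -0.014]
 [ 0.009  0.999  0.035]
 [ 0.014  0.035 -0.999]] tilt 34.26
Fface [ 3.5 -1.7  0.7]
```

Call:
carry_out:
  moves:
    - {"jaw": 0.01, "yaw": 0, "dx": 0.0015, "dy": 0, "dz": 0}
    - {"jaw": 0.01, "yaw": 0, "dx": 0.001, "dy": 0, "dz": 0}

```text
t: 10.3
tool_pos: [0.616, -0.3003, 0.148]
orientation: [0.837, 2.415, -0.214]
force: [3.3, -6.4, 3.9]
opening: 0.014
gripper_force: 15.0
```

```bash
python3 st.py
```

```text
10.3 [-0.493 -0.097  1.974 -0.104  0.67  -1.335] [ 0.616  -0.3003  0.148 ] F [ 3.3 -6.4  3.9] 0.014 15.000037997961044
face pos [72.   0.8 26.5] tool x,y,z in face (cols)
 [[-1.     0.009 -0.012]
 [ 0.009  0.999  0.035]
 [ 0.013  0.035 -0.999]] tilt 34.35
Fface [ 7.6 -3.  -0.6]
```

The down-slope pull now meets resistance. I'll do a lift test against the lips.

Call:
carry_out:
  moves:
    - {"jaw": 0.01, "yaw": 0, "dx": 0.0005, "dy": 0, "dz": -0.003}
    - {"jaw": 0.01, "yaw": 0, "dx": 0, "dy": 0, "dz": -0.002}

```text
t: 10.55
tool_pos: [0.6127, -0.2979, 0.1499]
orientation: [0.838, 2.418, -0.213]
force: [11.0, -8.5, -9.1]
opening: 0.0139
gripper_force: 14.8
```

```bash
python3 st.py
```

```text
10.55 [-0.492 -0.109  1.981 -0.103  0.679 -1.335] [ 0.6127 -0.2979  0.1499] F [11.  -8.5 -9.1] 0.0139 14.799982756376266
face pos [69.7  0.6 30.4] tool x,y,z in face (cols)
 [[-1.     0.009 -0.015]
 [ 0.009  0.999  0.035]
 [ 0.015  0.035 -0.999]] tilt 34.2
Fface [  6.2   0.2 -15.4]
```

Lifting is resisted with 15 N, and the TCP travelled about 4.5 mm between plate and lip, so the bar is hooked under the lips. I'll unload, release and back out square to the face.

Call:
carry_out:
  moves:
    - {"jaw": 0.01, "yaw": 0, "dx": -0.0005, "dy": 0, "dz": 0.002}
    - {"jaw": 0.01, "yaw": 0, "dx": 0, "dy": 0, "dz": 0.0015}
    - {"jaw": 0.01, "yaw": 0, "dx": 0, "dy": 0, "dz": 0}

```text
t: 10.92
tool_pos: [0.6147, -0.2994, 0.1486]
orientation: [0.838, 2.417, -0.213]
force: [-3.0, -1.4, 5.4]
opening: 0.0139
gripper_force: 15.0
```

```bash
python3 st.py
```

```text
10.925 [-0.492 -0.101  1.976 -0.104  0.675 -1.335] [ 0.6147 -0.2994  0.1486] F [-3.  -1.4  5.4] 0.0139 15.021922141313553
face pos [71.   0.7 27.9] tool x,y,z in face (cols)
 [[-1.     0.009 -0.014]
 [ 0.008  0.999  0.035]
 [ 0.015  0.035 -0.999]] tilt 34.22
Fface [ 1.9 -3.   5.3]
```

Call:
carry_out:
  moves:
    - {"jaw": 0.01, "yaw": 0, "dx": 0.001, "dy": 0, "dz": -0.0008}
    - {"jaw": 0.03, "yaw": 0, "dx": 0, "dy": 0, "dz": 0}
    - {"jaw": 0.045, "yaw": 0, "dx": 0, "dy": 0, "dz": 0}
    - {"jaw": 0.05, "yaw": 0, "dx": 0, "dy": 0, "dz": 0}

```text
t: 11.42
tool_pos: [0.6131, -0.298, 0.1471]
orientation: [0.838, 2.419, -0.212]
force: [0.4, 0.1, 0.1]
opening: 0.0394
gripper_force: 0.0
```

Call:
carry_out:
  moves:
    - {"jaw": 0.05, "yaw": 0, "dx": 0, "dy": 0.0005, "dz": -0.02}
    - {"jaw": 0.05, "yaw": 0, "dx": 0, "dy": 0.001, "dz": -0.03}
    - {"jaw": 0.05, "yaw": 0, "dx": 0, "dy": 0.001, "dz": -0.04}
    - {"jaw": 0.02, "yaw": 0, "dx": 0, "dy": 0.001, "dz": -0.04}

```text
t: 11.92
tool_pos: [0.5548, -0.2534, 0.256]
orientation: [0.838, 2.419, -0.213]
force: [0.9, -0.9, 0.1]
opening: 0.0439
gripper_force: 0.0
```

```bash
python3 st.py;python3 pic.py pics/p3.png
```

```text
11.925 [-0.462 -0.418  2.035 -0.101  0.937 -1.33 ] [ 0.5548 -0.2534  0.256 ] F [ 0.9 -0.9  0.1] 0.0439 0.0
face pos [ 70.8  -0.4 159.2] tool x,y,z in face (cols)
 [[-1.     0.009 -0.016]
 [ 0.008  0.999  0.035]
 [ 0.017  0.035 -0.999]] tilt 34.12
Fface [ 1.  -0.1 -0.6]
top yel 29 317.9655172413793 191.0 x 315 321 y 188 194
```

View pics/p3.png

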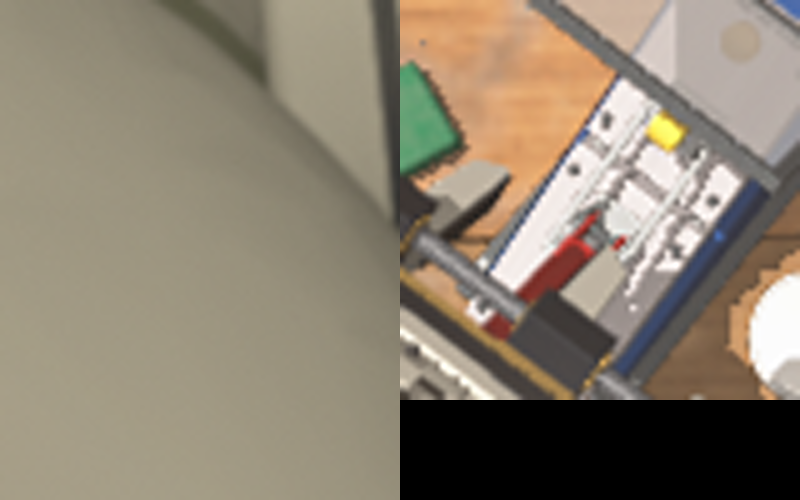

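The loop's wires now run up to the keeper. The knob is at crop (665,132) and the lever is lower than before, with its end near crop (490,325). I'll check the angles through the y = 0 plane.

Run:
```python
from h import *
def y0(u,v,y=0):
    o,d=ray("top",u,v);o=toF(o);d=Fr.inv().apply(d);return o+d*(y-o[1])/d[1]
print("knob",y0(318.0,191))
for p,y in (((480,318),11),((495,338),0),):
    print("tip",y0((p[0]-400)/5+265-.4,p[1]/5+165-.4,y))
for f in ((66.8,19,12),(66.8,-19,12)):print(P("top",W(f)))
for th in(1.0,1.2,1.4,1.6):
    p=P("top",[W((-88*np.cos(th),y,14+88*np.sin(th))) for y in(11,-11)]);print(th,((p-[265,165])*5+[400,0]).round(0).tolist())
```

```text
knob [64.24363908  0.         24.47996439]
tip [-16.01708281  11.         104.42762255]
tip [-13.64635244   0.         112.4996464 ]
[[313.71278384 183.1963646 ]]
[[327.56391289 193.69014517]]
1.0 [[461.0, 353.0], [502.0, 385.0]]
1.2 [[470.0, 335.0], [511.0, 367.0]]
1.4 [[483.0, 311.0], [525.0, 343.0]]
1.6 [[501.0, 282.0], [544.0, 315.0]]
```

The lever is at about 1.35 rad, which fits the hooked geometry: hinge to bar is about 78–80 mm. I'll close the fingers, go to the up-slope side of the handle and push it over.

Call:
carry_out:
  moves:
    - {"jaw": 0.0, "yaw": 0, "dx": 0.028, "dy": 0, "dz": 0}
    - {"jaw": 0.0, "yaw": 0, "dx": 0.028, "dy": 0, "dz": 0}
    - {"jaw": 0.0, "yaw": 0, "dx": 0, "dy": -0.001, "dz": 0.03}
    - {"jaw": 0.0, "yaw": 0, "dx": 0, "dy": -0.001, "dz": 0.03}
    - {"jaw": 0.0, "yaw": 0, "dx": 0, "dy": -0.0005, "dz": 0.015}

```text
t: 12.65
tool_pos: [0.5519, -0.2507, 0.1589]
orientation: [0.839, 2.421, -0.212]
force: [0.2, 0.4, 0.1]
opening: 0.0003
gripper_force: 0.0
```

```bash
python3 st.py
python3 - <<'E'
import numpy as np
for th in np.arange(1.3,-.01,-.1):
    u=np.array([-np.cos(th),np.sin(th)]);n=np.array([np.sin(th),np.cos(th)])
    print(round(th,2),(np.array([7.5,14])+72*u+2*n).round(1))
E
```

```text
12.65 [-0.459 -0.345  2.16  -0.123  0.743 -1.297] [ 0.5519 -0.2507  0.1589] F [0.2 0.4 0.1] 0.0003 0.0
face pos [11.8 -0.1 81.9] tool x,y,z in face (cols)
 [[-1.     0.009 -0.019]
 [ 0.008  0.999  0.034]
 [ 0.019  0.034 -0.999]] tilt 33.98
Fface [0.  0.4 0.1]
1.3 [-9.8 83.9]
1.2 [-16.7  81.8]
1.1 [-23.4  79.1]
1.0 [-29.7  75.7]
0.9 [-35.7  71.6]
0.8 [-41.2  67. ]
0.7 [-46.3  61.9]
0.6 [-50.8  56.3]
0.5 [-54.7  50.3]
0.4 [-58.   43.9]
0.3 [-60.7  37.2]
0.2 [-62.7  30.3]
0.1 [-63.9  23.2]
-0.0 [-64.5  16. ]
```

Call:
carry_out:
  moves:
    - {"jaw": 0.0, "yaw": 0, "dx": 0.01, "dy": 0, "dz": 0.0}
    - {"jaw": 0.0, "yaw": 0, "dx": 0.009, "dy": 0, "dz": 0.001}
    - {"jaw": 0.0, "yaw": 0, "dx": 0.008, "dy": 0, "dz": 0.001}
    - {"jaw": 0.0, "yaw": 0, "dx": 0.008, "dy": 0, "dz": 0.002}
    - {"jaw": 0.0, "yaw": 0, "dx": 0.0063, "dy": 0, "dz": 0.0034}
    - {"jaw": 0.0, "yaw": 0, "dx": 0.006, "dy": 0, "dz": 0.0041}

```text
t: 13.4
tool_pos: [0.5279, -0.2301, 0.1267]
orientation: [0.838, 2.416, -0.213]
force: [-1.6, -0.3, 3.9]
opening: 0.0005
gripper_force: 1.7
```

```bash
python3 st.py
```

```text
13.4 [-0.438 -0.407  2.27  -0.149  0.692 -1.255] [ 0.5279 -0.2301  0.1267] F [-1.6 -0.3  3.9] 0.0005 1.688517204238451
face pos [-32.5   1.2  73.7] tool x,y,z in face (cols)
 [[-1.     0.009 -0.013]
 [ 0.009  0.999  0.035]
 [ 0.014  0.035 -0.999]] tilt 34.28
Fface [ 1.3 -1.2  3.8]
```

Call:
carry_out:
  moves:
    - {"jaw": 0.0, "yaw": 0, "dx": 0.0055, "dy": -0.001, "dz": 0.0046}
    - {"jaw": 0.0, "yaw": 0, "dx": 0.0051, "dy": -0.0003, "dz": 0.0051}
    - {"jaw": 0.0, "yaw": 0, "dx": 0.0045, "dy": -0.0003, "dz": 0.0056}
    - {"jaw": 0.0, "yaw": 0, "dx": 0.0039, "dy": -0.0003, "dz": 0.006}

```text
t: 13.9
tool_pos: [0.5239, -0.2284, 0.0971]
orientation: [0.838, 2.418, -0.213]
force: [1.2, 0.9, 2.1]
opening: 0.0006
gripper_force: 1.2
```

```bash
python3 st.py
```

```text
13.9 [-0.438 -0.371  2.302 -0.162  0.627 -1.239] [ 0.5239 -0.2284  0.0971] F [1.2 0.9 2.1] 0.0006 1.153805534231651
face pos [-52.9   0.   51.9] tool x,y,z in face (cols)
 [[-1.     0.009 -0.015]
 [ 0.008  0.999  0.035]
 [ 0.016  0.035 -0.999]] tilt 34.17
Fface [1.5 1.4 1.6]
```

Call:
carry_out:
  moves:
    - {"jaw": 0.0, "yaw": 0, "dx": 0.0033, "dy": -0.0003, "dz": 0.0064}
    - {"jaw": 0.0, "yaw": 0, "dx": 0.0025, "dy": -0.0003, "dz": 0.0067}
    - {"jaw": 0.0, "yaw": 0, "dx": 0.0018, "dy": -0.0003, "dz": 0.0069}
    - {"jaw": 0.0, "yaw": 0, "dx": 0.001, "dy": -0.0003, "dz": 0.0065}

```text
t: 14.4
tool_pos: [0.5296, -0.2336, 0.07]
orientation: [0.838, 2.419, -0.213]
force: [0.6, -0.4, -0.1]
opening: 0.0005
gripper_force: 0.0
```

```bash
python3 st.py
```

```text
14.4 [-0.444 -0.292  2.298 -0.176  0.553 -1.225] [ 0.5296 -0.2336  0.07  ] F [ 0.6 -0.4 -0.1] 0.0005 0.0
face pos [-62.2  -0.5  25.3] tool x,y,z in face (cols)
 [[-1.     0.009 -0.016]
 [ 0.008  0.999  0.034]
 [ 0.016  0.034 -0.999]] tilt 34.13
Fface [ 0.6 -0.  -0.5]
```

The force vanished, so it has snapped past centre. I'll follow down to confirm, then back off and look.

Call:
carry_out:
  moves:
    - {"jaw": 0.0, "yaw": 0, "dx": 0.0, "dy": 0, "dz": 0.004}
    - {"jaw": 0.0, "yaw": 0, "dx": 0, "dy": 0, "dz": 0.003}
    - {"jaw": 0.0, "yaw": 0, "dx": 0, "dy": 0, "dz": 0.002}

```text
t: 14.78
tool_pos: [0.5333, -0.2358, 0.0648]
orientation: [0.839, 2.421, -0.213]
force: [-70.4, 42.0, 74.6]
opening: 0.0006
gripper_force: 54.0
```

```bash
python3 st.py
```

```text
14.775 [-0.445 -0.265  2.287 -0.18   0.54  -1.221] [ 0.5333 -0.2358  0.0648] F [-70.4  42.   74.6] 0.0006 54.04764647355478
face pos [-61.7   0.1  18.6] tool x,y,z in face (cols)
 [[-1.     0.009 -0.018]
 [ 0.008  0.999  0.034]
 [ 0.018  0.033 -0.999]] tilt 34.02
Fface [-23.8 -10.8 107.8]
```

The lever is firmly down against its stop. The push reached 108 N, so I'll back off at once.

Call:
carry_out:
  moves:
    - {"jaw": 0.0, "yaw": 0, "dx": 0.0, "dy": 0, "dz": -0.006}
    - {"jaw": 0.0, "yaw": 0, "dx": 0, "dy": 0, "dz": -0.02}
    - {"jaw": 0.0, "yaw": 0, "dx": 0, "dy": 0.001, "dz": -0.04}
    - {"jaw": 0.0, "yaw": 0, "dx": 0, "dy": 0.001, "dz": -0.05}
    - {"jaw": 0.0, "yaw": 0, "dx": 0, "dy": 0.001, "dz": -0.05}

```text
t: 15.4
tool_pos: [0.4585, -0.1803, 0.2022]
orientation: [0.838, 2.418, -0.213]
force: [0.8, -0.1, 1.2]
opening: 0.0005
gripper_force: 0.0
```

```bash
python3 st.py;python3 pic.py pics/p4.png
```

```text
15.4 [-0.382 -0.812  2.376 -0.15   0.998 -1.242] [ 0.4585 -0.1803  0.2022] F [ 0.8 -0.1  1.2] 0.0005 0.0
face pos [-59.1  -2.9 184.5] tool x,y,z in face (cols)
 [[-1.     0.009 -0.015]
 [ 0.009  0.999  0.035]
 [ 0.015  0.034 -0.999]] tilt 34.2
Fface [1.3 0.4 0.6]
top yel 34 314.9117647058824 194.97058823529412 x 312 318 y 192 198
```

View pics/p4.png

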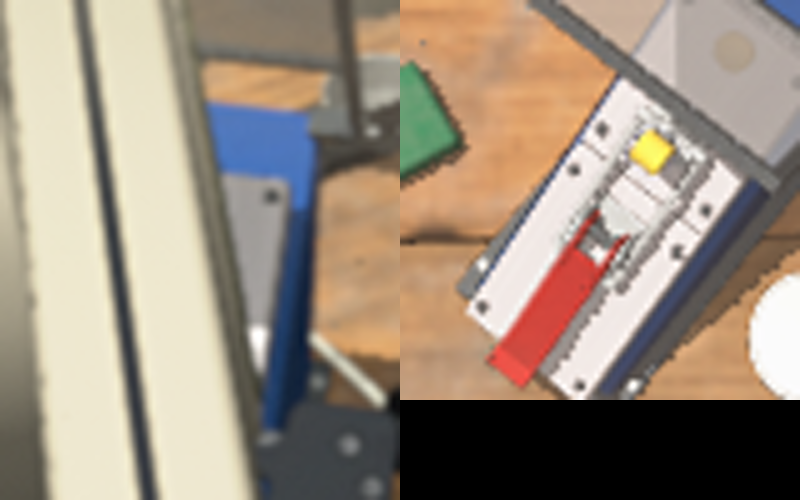

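The top view shows the red lever lying flat down the slope, with its end at crop (510,365), and the gap closed to a thin line. The knob is at (652,152) on the keeper, and the arm is clear. I'll hand in.

```bash
python3 -c "
from plant import *
print(close_job())"
```

```text
the job is handed in; nothing more can be done
None
```

The loop is hooked behind the keeper and the red lever lies flat and latched; the job was handed in at about 15.5 s, with one brief press of about 108 N on the closed lever (limit 120 N) and no verdict shown.

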